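# Draw the carriage bolt of an eye-examination instrument with a hooked rod

## Robot

A 6-joint arm with a two-finger parallel gripper is mounted at the origin on the work surface. World frame = base frame: x ahead of the robot, y to its left, z up, the work surface at z = 0. Lengths are in m, angles in degrees, forces in N, time in s.
With the tool pointing down it reaches from about 0.3 to 0.75 m from the base axis. Payload 8.5 kg.
Tool frame: the origin (TCP) lies at the very end of the fingers, on their centre line; the grasp point (between the pads) lies 19 mm behind it; z points along the fingers, y is the line along which they close (so a half turn about z gives the same grasp; the last joint's range is limited). The gripper opens to 85 mm and grips with 20 to 120 N. Pads are 22 mm wide; open, the fingers measure 114 mm over their backs; the gripper's body (76 mm by 85 mm) begins 54 mm behind the grasp point. The pads swing forward as they close: fully open they stand 13 mm farther back than shut.
Start: joints at [-12.336, 21.807, 74.336, -0, 83.858, -12.336], TCP at [0.55, 0, 0.231] pointing down, gripper open.
Joint ranges: [-178.18, 178.18], [-50.72, 133.34], [12.68, 142.11], [-81.47, 261.47], [9.98, 163.14], [-165.26, 165.26]. Speed limits (degrees/s): [136.94, 136.94, 180, 180, 180, 180].

## Interface

Orientations are given as a 3x3 rotation matrix whose columns are the frame's x, y, z axes.
In Python, from rig import observe, cams, ticket gives the robot as it stands.
- The arm moves only by the tool move_arm, never from a script. Its arguments are lists of equal length, an entry for each row: "jaw": the finger opening in cm, from 0 to 8.54; "dp": the shift along the tool's x, y, z in cm, a list of three; "turn": the turn, a rotation vector about the tool's x, y, z in rad, a list of three. In form: {"jaw": [jaw, ...], "dp": [[tx, ty, tz], ...], "turn": [[wx, wy, wz], ...]}. A call has 1 to 12 rows; each row shifts and turns the commanded pose from where the row before left it, along the tool's axes as they then stand; what a row does not reach is not made up. A row lasts 1/12 s, in which the tool goes at most 41.7 mm and 7.16 degrees, less where a joint would pass 70% of its speed; a pose out of reach is approached as far as the arm can. A call is refused whole if a number of a shift passes 4.17 or a number of a turn 0.125, either way. A call with a gripper value outside its range is refused whole. The fingers move at their own pace and stop on an object; "force" is the grip in N (left out, the last holds). Time passes only in rows, so rows that do not move let the fingers close. It gives the time, the measured TCP pose, the force, the opening and the grip force at its end, in the units of the state.
- observe(): the state, without advancing time (a new reading comes with each control period).
- cams.get_image(name): name is "scene" or "side" or "wrist"; returns (picture, depth): 480x640x3 uint8, red, green, blue; 480x640 float32, m along the optical axis (not along the pixel's ray), 0 where there is no reading.
- cams.calibration(name): a dict with "vertical_fov" (degrees; the focal length in pixels is half the picture's height over the tangent of half this angle, whatever the lens; pixels are square), "cx", "cy" (the principal point, pixels), "view" (4x4, takes a point from world to camera coordinates); the wrist camera has in their place "tool_from_camera" (4x4, takes a point from camera to tool coordinates, whose origin is the TCP and whose axes are the flange's). Camera axes: x right, y up, looking along -z (the intrinsics and any distortion apply to the point x, -y, -z); pixel columns grow to the right and rows downward; lengths in m; the calibration is good to about 2 mm. A picture is of the moment at which its call begins: read the wrist's pose just before it. calibration takes no time and is no camera call.
- ticket.close_job(): hands the job in; it is judged then, once.
Trained networks look in the newest picture that a camera, given by its name, has taken for a name from the list of things; names that differ only in an ending like _2 or _b are one class to them, and where a whole thing is asked for, a point or a joint stands for the part that bears it (a point fixed in the world has none). Each returns a list of dicts, best first, with "p" (0 to 1); they miss things now and then, are a little off and sometimes report something else, mostly with a low value. They report only what shows in the picture. A call takes as long as a camera call. They do not tell look-alikes from the thing itself.
- cams.spot_in(camera, query): "box" ([centre column, centre row, width, height] as shares, 0 to 1, of the picture: columns of its width, rows of its height, round what is visible of it).
- cams.outline_of(camera, query): "mask" (480x640 bool, what is visible of it) and "box" ([centre column, centre row, width, height] as shares, 0 to 1, of the picture: columns of its width, rows of its height, round what is visible of it).
- cams.mark_of(camera, query): "location" ([column, row] as shares, 0 to 1, of the picture: columns of its width, rows of its height: a listed point, or the origin of a listed thing).
The state is a dict: "time_s": time; "q": joint angles; "qvel": joint speeds; "joint_efforts": joint torques, N m; "position": TCP position; "tool_rot": TCP orientation; "ft_force": force on the tool from outside, world axes, zero at the start; "wrist_torque": the same for the moment, N m; "grip_width": finger opening in m; "gripper_force": force on a finger pad.
Only numpy, scipy, OpenCV 4.12 (cv2) and the standard library are available. Lean on these libraries where they do the work, as an engineer would, in place of code of your own. Each camera call takes 0.05 s, during which the arm holds its last target. There are 200 camera calls.

## Task

Pick up the hooked rod by its black handle, reach it in through the open mouth of the instrument base, hook it behind the upright tab of the shut bolt and draw the bolt out fully home; keep it pulled firmly against its stop, with about 14 N (never over 24 N), for a second so that it is surely home. Work with the rod only: neither hand nor arm may touch the bolt, and the rod must not be rammed against the instrument (24 N at most). Then unhook the rod and lay it back on the rubber mat, standing on its handle's underside, leaving the bolt drawn and the other things on the table where they are.

Things in the scene. Friction and masses are not known exactly. Their poses are not given: they have to be found in the camera images.
- unit: White instrument base, 240 x 200 mm. Origin: table level, middle of the channel mouth in its front face; +x runs into the channel, z up. Channel: open at x = 0, 64 wide (y -32 to 32), floor at z = 40, closed by a block at x = 165; four steel guard bars (z 135 to 141) roof it from x = 9 to 131. Cheeks 135 high. The bolt slides to the mouth at 6 N, stays where left; its stop is hard.
- bolt_tab (a point): Centre of the bolt's upright steel tab (moves with the bolt): 6 thick along the channel, 30 wide across it, 25 high, mid-channel, on a flat bar 24 wide that runs on 90 behind it. Above the table: bar top 50, tab centre 62.5, top 75 mm. Shut or nearly so, it starts 52 to 80 behind the mouth; home is 15 to 35 behind the mouth: it differs each time and must be felt. Axes as the base.
- hook_grip (a point): Hooked rod, loose, 0.15 to 0.25 kg, standing on its handle's underside on the mat. This is the centre of the black handle, a block 100 long (x), 22 wide (y), 50 high (z): grasp it across the 22. +x points along the steel rod to the hook. The 8 mm round rod leaves the handle's front 15 above this point, runs to 170 ahead of it and turns straight down.
- hook_tip (a point): Lower end of the hook's down-turned leg (8 mm round, its underside 34 mm below the rod's axis): 170 mm ahead of hook_grip and 19 mm below it, that is 6 mm above the level of the handle's underside. Axes as those of the rod's handle.
- mat: Black rubber mat, fixed, 320 long (x) x 140 wide (y) x 3 thick; origin at the centre of its underside at table level. The rod starts on it, its handle near the mat's -x half and its hook towards +x, along the mat's x within 0.15 rad.
- lens_a_mid (a point): Middle of a loose trial lens, a 38 mm disc 5 thick with a small grip tab, lying on the mat. Leave it alone.
- lens_b_mid (a point): Middle of a second loose trial lens, the same, on the mat. Leave it alone.
- penlight_mid (a point): Middle of a loose penlight, 130 x 12 x 12, on the table beside the mat. Leave it alone.
- driver_mid (a point): A loose screwdriver about 170 long, on the table at the other side of the mat (straight, no hook). Leave it alone.
- drops_mid (a point): Middle of a small white bottle, 30 across and 65 high, on the table beside the instrument base. Leave it alone.
- cup_mid (a point): Middle of a white cup, 70 across and 85 high, on the table at the other side of the instrument base. Leave it alone.
Things that resemble listed ones, but are neither listed nor needed, are in the scene too. What is shaped like the part that bears hook_grip but blue or red is not meant.

How it is judged:
By the outcome, as a careful person would: the job done as asked, in the order asked, and still so for the second after the job is handed in, with the robot touching nothing.
It also fails if it takes over 72 s, if anything falls off the work surface, if the arm or the gripper's body presses on something with over 40 N, if the wrist force passes 120 N, or if a joint passes its speed limit or range.

## Working session

There is one attempt and no reset: what is moved stays moved. The work goes in short steps, Python scripts to look and compute and a tool call to move; the robot and the scene stay as the last step left them, time stands still between calls to the robot, and variables do not carry over. Pictures are saved under pics/ and viewed, at most 10 in all, crops included, and the job is handed in when it is done.

Besides the shell and the picture viewer there is one more tool, called by a JSON object that holds its "name" and its "arguments". move_arm: Moves the arm, as the interface text tells. Its arguments: {"type":"object","properties":{"jaw":{"type":"array","items":{"type":"number"}},"dp":{"type":"array","items":{"type":"array","items":{"type":"number"}}},"turn":{"type":"array","items":{"type":"array","items":{"type":"number"}}},"force":{"type":"number"}},"required":["jaw","dp","turn"]}

```bash
ls; mkdir -p pics; cat > h.py <<'E'
import numpy as np, cv2
from rig import observe, cams, ticket
def K(n):
    c=cams.calibration(n); f=240/np.tan(np.radians(c["vertical_fov"])/2); return c,f
def cam2world(n,st=None):
    c,f=K(n)
    if "view" in c: return np.linalg.inv(np.array(c["view"]))
    st=st or observe(); T=np.eye(4); T[:3,:3]=st["tool_rot"]; T[:3,3]=st["position"]
    return T@np.array(c["tool_from_camera"])
def ray(n,u,v,st=None):
    c,f=K(n); M=cam2world(n,st)
    d=M[:3,:3]@np.array([(u-c["cx"])/f,-(v-c["cy"])/f,-1.]); return M[:3,3],d
def onz(n,u,v,z,st=None):
    o,d=ray(n,u,v,st); return o+d*(z-o[2])/d[2]
def dep(n,u,v,D,st=None):
    o,d=ray(n,u,v,st); a=D[int(v)-1:int(v)+2,int(u)-1:int(u)+2]; a=a[a>0]
    return o+d*np.median(a) if len(a) else None
def save(n,name):
    im,D=cams.get_image(n); cv2.imwrite("pics/"+name,im[:,:,::-1]); return im,D
E
python3 - <<'E'
from h import *
np.set_printoptions(precision=3,suppress=True)
print(cams.calibration("scene"),cams.calibration("side"),cams.calibration("wrist"))
for n in ["scene","side"]:
    im,D=save(n,n+"0.png")
    for q in ["unit","bolt_tab","hook_grip","hook_tip","mat","lens_a_mid","penlight_mid","driver_mid","drops_mid","cup_mid"]:
        for r in cams.mark_of(n,q)[:3]:
            u,v=r["location"][0]*640,r["location"][1]*480
            print(n,q,round(r["p"],2),round(u),round(v),dep(n,u,v,D) if 1<u<638 and 1<v<478 else None)
E
```

```text
pics
{'vertical_fov': 46.23133087833806, 'cx': 319.20698855647294, 'cy': 241.89818539639757, 'view': array([[-0.837,  0.547,  0.004,  0.43 ],
       [-0.386, -0.597,  0.703,  0.116],
       [ 0.388,  0.587,  0.711, -1.439],
       [ 0.   ,  0.   ,  0.   ,  1.   ]])} {'vertical_fov': 49.62963892030995, 'cx': 322.41439438722455, 'cy': 243.57429185556694, 'view': array([[ 0.996, -0.089,  0.017, -0.498],
       [ 0.057,  0.756,  0.653, -0.054],
       [-0.07 , -0.649,  0.758, -1.152],
       [ 0.   ,  0.   ,  0.   ,  1.   ]])} {'vertical_fov': 60.81940328794107, 'cx': 324.0730265444015, 'cy': 239.2896037865923, 'tool_from_camera': array([[ 0.   ,  0.956,  0.293,  0.074],
       [ 1.   , -0.   , -0.   ,  0.   ],
       [-0.   ,  0.293, -0.956, -0.142],
       [ 0.   ,  0.   ,  0.   ,  1.   ]])}
scene unit 0.84 238 222 [ 0.619 -0.16   0.103]
scene hook_grip 0.88 367 332 [0.531 0.194 0.045]
scene hook_grip 0.87 491 287 [0.248 0.246 0.048]
scene hook_tip 0.97 289 380 [0.7   0.181 0.003]
scene hook_tip 0.97 408 292 [ 0.371  0.133 -0.001]
scene hook_tip 0.74 382 245 [ 0.337 -0.003  0.009]
scen
[... 268 characters left out ...]
361 [0.601 0.195 0.003]
side unit 0.88 376 357 [ 0.582 -0.267 -0.   ]
side bolt_tab 0.43 414 335 [ 0.63  -0.304  0.139]
side hook_grip 0.98 324 270 [ 0.496 -0.073  0.038]
side hook_grip 0.76 209 180 [0.239 0.227 0.039]
side hook_grip 0.69 330 188 [0.533 0.171 0.046]
side hook_tip 0.95 396 192 [0.704 0.188 0.006]
side hook_tip 0.87 253 255 [0.342 0.011 0.   ]
side hook_tip 0.61 267 214 [ 0.376  0.141 -0.002]
side mat 0.7 352 199 [0.591 0.173 0.003]
side lens_a_mid 0.57 393 179 [0.706 0.235 0.007]
side penlight_mid 0.78 381 218 [0.649 0.094 0.01 ]
side penlight_mid 0.47 398 177 [0.719 0.242 0.007]
side driver_mid 0.83 344 165 [0.584 0.287 0.017]
side cup_mid 0.68 432 411 [ 0.665 -0.385  0.004]
```

View pics/scene0.png

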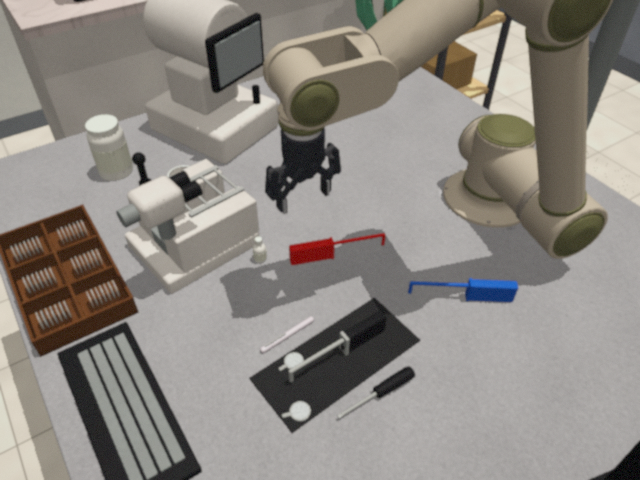

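View pics/side0.png

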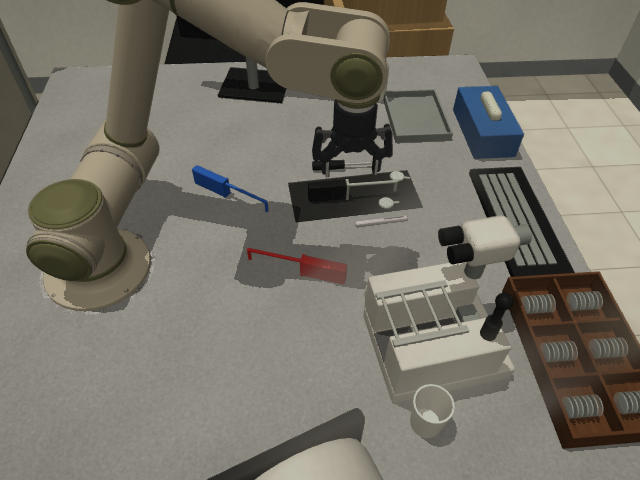

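The black-handled rod is at scene (365,330) / side (328,190), on the mat. The red one at scene (312,250) and the blue one at scene (490,290) are look-alikes. The unit's mouth faces the robot, at side ~(375,310). Next I'll measure and take one enlarged crop.

```bash
cat >> h.py <<'E'
def cloud(n,D,st=None):
    c,f=K(n); M=cam2world(n,st); v,u=np.mgrid[:480,:640]
    d=np.stack([(u-c["cx"])/f,-(v-c["cy"])/f,-np.ones(u.shape)],-1)*D[...,None]
    P=d@M[:3,:3].T+M[:3,3]; P[D<=0]=np.nan; return P
def rect(p):
    return cv2.minAreaRect((p*1000).astype(np.float32))
E
python3 - <<'E'
from h import *
np.set_printoptions(precision=3,suppress=True)
ims=[]
for n in ["scene","side"]:
    im,D=cams.get_image(n); P=cloud(n,D); ims.append(im)
    X,Y,Z=P[...,0],P[...,1],P[...,2]
    b=(X>.42)&(X<.8)&(Y>.1)&(Y<.29)
    m=b&(Z>.047)&(Z<.062)&(X<.6); print(n,"handle top",m.sum(),np.median(P[m],0),rect(P[m][:,:2]))
    m=b&(Z>.034)&(Z<.062)
    print(" rod+handle",rect(P[m][:,:2]),P[m].min(0),P[m].max(0))
    w=im.min(-1)>70
    m=(X>.5)&(X<.9)&(Y>-.42)&(Y<-.08)&(Z>.128)&(Z<.139); print(" cheeks",m.sum(),np.median(P[m],0),rect(P[m][:,:2]),cv2.boxPoints(rect(P[m][:,:2])))
    for q in ["hook_grip"]:
        pass
a=cv2.resize(ims[0][300:420,250:420],(510,360),interpolation=cv2.INTER_CUBIC)
b=cv2.resize(ims[1][240:400,350:530],(405,360),interpolation=cv2.INTER_CUBIC)
cv2.imwrite("pics/crop1.png",cv2.resize(np.hstack([a,b]),(796,313))[:,:,::-1])
E
```

```text
scene handle top 526 [0.533 0.183 0.053] ((539.4092407226562, 181.48699951171875), (120.61967468261719, 25.139060974121094), 1.092504858970642)
 rod+handle ((591.0052490234375, 182.53793334960938), (223.8329315185547, 25.273006439208984), 1.0925047397613525) [0.479 0.169 0.034] [0.703 0.195 0.058]
 cheeks 2188 [ 0.654 -0.184  0.135] ((686.7378540039062, -250.95123291015625), (217.03814697265625, 205.0469512939453), 7.150288105010986) [[ 566.301 -162.733]
 [ 591.824 -366.185]
 [ 807.174 -339.17 ]
 [ 781.652 -135.717]]
side handle top 304 [0.531 0.177 0.052] ((538.969482421875, 178.8040771484375), (118.52042388916016, 29.274383544921875), 1.833207607269287)
 rod+handle ((591.0996704101562, 180.4725799560547), (223.55152893066406, 29.274383544921875), 1.833207607269287) [0.48  0.163 0.034] [0.703 0.194 0.058]
 cheeks 6100 [ 0.675 -0.293  0.134] ((684.6550903320312, -253.14178466796875), (209.10633850097656, 201.58145141601562), 7.805785655975342) [[ 567.382 -167.485]
 [ 594.76  -367.199]
 [ 801.928 -338.799]
 [ 774.551 -139.085]]
```

View pics/crop1.png

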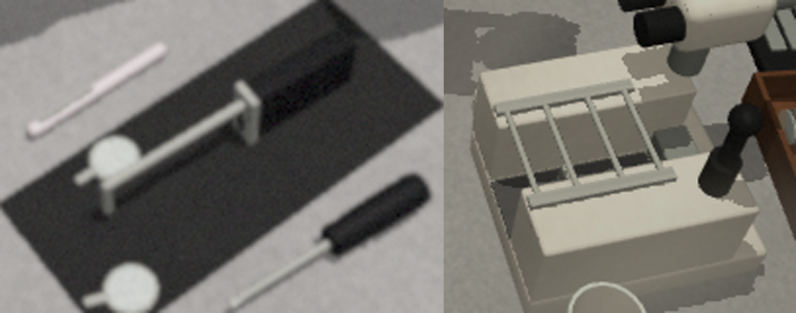

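The enlarged crop confirms the black handle, with its steel rod, down-turned hook and white front plate. The upper lens lies right beside the rod near the hook. The unit's mouth is at about (0.581,-0.267), yaw about 7.5°. Next I'll look from close by.

```bash
python3 - <<'E'
from h import *
np.set_printoptions(precision=4,suppress=True)
s=observe(); print(s["time_s"],s["position"],s["tool_rot"],s["ft_force"])
E
```

```text
1.2 [0.55   0.     0.2313] [[-0.  1. -0.]
 [ 1.  0. -0.]
 [-0. -0. -1.]] [ 0.832  -0.0871  0.6397]
```

{"name": "move_arm", "arguments": {"jaw": [8.5], "dp": [[0,0,0]], "turn": [[0,0,0]], "force": 80}}

```text
time_s: 1.28
position: [0.55, -0.0, 0.2313]
tool_rot: [[-0.0, 1.0, 0.0], [1.0, 0.0, -0.0], [-0.0, 0.0, -1.0]]
ft_force: [-0.0, 0.2, 0.7]
grip_width: 0.0848
gripper_force: 0.0
```

{"name": "move_arm", "arguments": {"jaw": [8.5,8.5,8.5,8.5,8.5,8.5], "dp": [[3.0,-0.3,0],[3.0,-0.3,0],[3.0,-0.3,0],[3.0,-0.3,0],[3.0,-0.3,0],[3.1,-0.5,0]], "turn": [[0,0,0.0],[0,0,0],[0,0,0],[0,0,0],[0,0,0],[0,0,0.05]]}}

```text
time_s: 1.78
position: [0.5298, 0.1823, 0.2314]
tool_rot: [[0.05, 0.999, 0.0], [0.999, -0.05, -0.0], [0.0, 0.0, -1.0]]
ft_force: [0.4, 0.3, -0.6]
grip_width: 0.0848
gripper_force: 0.0
```

{"name": "move_arm", "arguments": {"jaw": [8.5,8.5,8.5,8.5,8.5,8.5,8.5,8.5,8.5,8.5,8.5,8.5], "dp": [[0,0,0],[0,0,0],[0,0,0],[0,0,0],[0,0,0],[0,0,0],[0,0,0],[0,0,0],[0,0,0],[0,0,0],[0,0,0],[0,0,0]], "turn": [[0,0,0.125],[0,0,0.125],[0,0,0.125],[0,0,0.125],[0,0,0.125],[0,0,0.125],[0,0,0.125],[0,0,0.125],[0,0,0.125],[0,0,0.125],[0,0,0.125],[0,0,0.12]]}}

```text
time_s: 2.78
position: [0.53, 0.181, 0.2313]
tool_rot: [[1.0, 0.02, -0.0], [0.02, -1.0, 0.0], [-0.0, -0.0, -1.0]]
ft_force: [-2.0, 0.1, -0.5]
grip_width: 0.0845
gripper_force: 0.0
```

```bash
python3 - <<'E'
from h import *
np.set_printoptions(precision=4,suppress=True)
s=observe(); print(s["time_s"],s["position"],s["tool_rot"],s["q"])
im,D=save("wrist","w1.png"); P=cloud("wrist",D,s)
X,Y,Z=P[...,0],P[...,1],P[...,2]
b=(X>.42)&(X<.8)&(Y>.13)&(Y<.24)
for nm,m in [("top",b&(Z>.046)&(Z<.062)&(X<.575)),("rod",b&(Z>.034)&(Z<.052)&(X>.6))]:
    p=P[m]; print(nm,m.sum(),np.nanmin(p,0),np.nanmax(p,0),rect(p[:,:2]), np.polyfit(p[:,0],p[:,1],1))
for q in ["hook_grip","hook_tip"]:
    for r in cams.mark_of("wrist",q)[:2]:
        u,v=r["location"][0]*640,r["location"][1]*480; print(q,r["p"],u,v,onz("wrist",u,v,.028 if q=="hook_grip" else .009,s))
E
```

```text
2.7833 [0.53   0.181  0.2313] [[ 0.9998  0.0195 -0.    ]
 [ 0.0195 -0.9998  0.    ]
 [-0.     -0.     -1.    ]] [ 6.7456 22.8238 72.7066  0.0001 84.4701 95.6259]
top 3049 [0.4809 0.168  0.0476] [0.575  0.1925 0.055 ] ((527.9398803710938, 180.18272399902344), (94.35958099365234, 21.765724182128906), 1.7567167282104492) [0.0333 0.1624]
rod 1300 [0.6    0.1791 0.0413] [0.6833 0.1896 0.0487] ((641.5386962890625, 184.10939025878906), (83.2750473022461, 7.994302272796631), 2.1102499961853027) [0.0365 0.1607]
hook_grip 0.88 323.96799999999996 201.696 [0.5331 0.1809 0.028 ]
hook_grip 0.84 592.576 246.816 [ 0.4971 -0.0584  0.028 ]
hook_tip 0.58 359.232 348.288 [0.3784 0.1421 0.009 ]
```

View pics/w1.png

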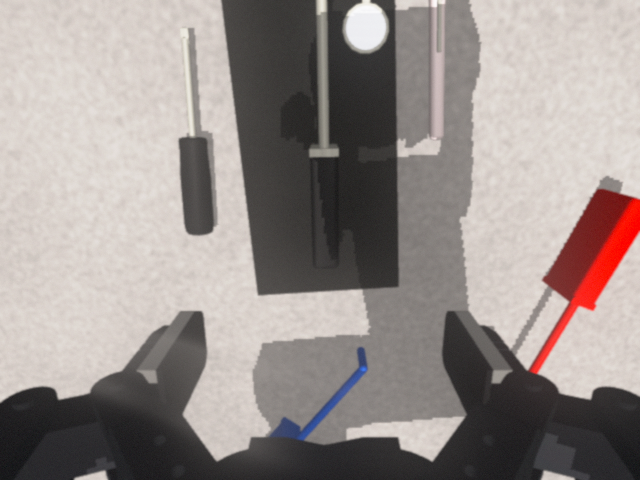

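The wrist view shows the black handle at (323,205), centred between the fingers and turned about 2°. The lens at (365,28) is well ahead of the fingers, so I'll descend.

{"name": "move_arm", "arguments": {"jaw": [8.5,8.5,8.5,8.5,8.5,8.5,8.5,8.5,8.5,8.5], "dp": [[0.1,0.1,3],[0,0,3],[0,0,3],[0,0,3],[0,0,3],[0,0,2.5],[0,0,2],[0,0,1.5],[0,0,0.9],[0,0,0]], "turn": [[0,0,-0.015],[0,0,0],[0,0,0],[0,0,0],[0,0,0],[0,0,0],[0,0,0],[0,0,0],[0,0,0],[0,0,0]]}}

```text
time_s: 3.77
position: [0.5303, 0.1799, 0.0108]
tool_rot: [[0.999, 0.043, -0.003], [0.043, -0.999, -0.0], [-0.003, 0.0, -1.0]]
ft_force: [-0.3, -0.1, -0.2]
grip_width: 0.0851
gripper_force: 0.0
```

{"name": "move_arm", "arguments": {"jaw": [6,4,3,2.5,2,1.6,1.6,1.6,1.6,1.6], "dp": [[0,0,0],[0,0,0],[0,0,0],[0,0,0],[0,0,0],[0,0,0],[0,0,0],[0,0,0],[0,0,0],[0,0,0]], "turn": [[0,0,0],[0,0,0],[0,0,0],[0,0,0],[0,0,0],[0,0,0],[0,0,0],[0,0,0],[0,0,0],[0,0,0]], "force": 100}}

```text
time_s: 4.6
position: [0.5314, 0.1801, 0.0131]
tool_rot: [[0.999, 0.041, 0.001], [0.041, -0.999, 0.0], [0.001, -0.0, -1.0]]
ft_force: [-1.3, 0.5, 5.7]
grip_width: 0.0211
gripper_force: 98.2
```

{"name": "move_arm", "arguments": {"jaw": [1.6,1.6,1.6,1.6,1.6,1.6,1.6,1.6,1.6], "dp": [[0,0,-0.3],[0,0,-0.7],[0,0,-1.5],[0,0,-2.5],[0,0,-3],[0,0,-3],[0,0,-3],[0,0,-2],[0,0,0]], "turn": [[0,0,0],[0,0,0],[0,0,0],[0,0,0],[0,0,0],[0,0,0],[0,0,0],[0,0,0],[0,0,0]]}}

```text
time_s: 5.35
position: [0.5325, 0.1803, 0.1771]
tool_rot: [[0.999, 0.041, 0.008], [0.041, -0.999, 0.001], [0.008, -0.001, -1.0]]
ft_force: [0.2, -0.6, -1.8]
grip_width: 0.021
gripper_force: 97.7
```

```bash
python3 - <<'E'
from h import *
np.set_printoptions(precision=4,suppress=True)
s=observe(); R=np.array(s["tool_rot"]); p0=np.array(s["position"]); print(s["time_s"],p0,R,s["ft_force"])
for n in ["wrist","scene","side"]:
    im,D=cams.get_image(n); P=cloud(n,D,s)
    L=(P-p0)@R
    m=(abs(L[...,1])<.02)&(L[...,0]>.06)&(L[...,0]<.19)&(L[...,2]>-.06)&(L[...,2]<.03)
    p=L[m]; print(n,m.sum())
    if m.sum()>20: print(np.min(p,0),np.max(p,0),np.polyfit(p[:,0],p[:,1],1),[np.round(np.median(p[abs(p[:,0]-x)<.01],0),4) for x in (.08,.1,.12,.14,.16,.175)])
E
```

```text
5.35 [0.5325 0.1803 0.1771] [[ 0.9991  0.041   0.0081]
 [ 0.041  -0.9992  0.001 ]
 [ 0.0081 -0.0006 -1.    ]] [ 0.1831 -0.6186 -1.8089]
wrist 5380
[ 0.06   -0.0034 -0.0354] [ 0.1017  0.0046 -0.028 ] [0.     0.0006] [array([ 0.0804,  0.0007, -0.0327]), array([ 0.0958,  0.0006, -0.0326]), array([nan, nan, nan]), array([nan, nan, nan]), array([nan, nan, nan]), array([nan, nan, nan])]
scene 355
[ 0.0603 -0.005  -0.0347] [0.1709 0.005  0.0063] [-0.0033 -0.001 ] [array([ 0.0799, -0.0011, -0.0294]), array([ 0.1005, -0.0016, -0.0297]), array([ 0.1198, -0.0017, -0.0296]), array([ 0.1402, -0.0015, -0.0295]), array([ 0.1646, -0.0024, -0.0267]), array([ 0.1683, -0.0018, -0.0162])]
side 209
[ 0.06   -0.004  -0.0318] [0.1709 0.0079 0.0071] [0.0056 0.0019] [array([ 0.0802,  0.0029, -0.027 ]), array([ 0.1   ,  0.0026, -0.0265]), array([ 0.1217,  0.0019, -0.0257]), array([ 0.1393,  0.0031, -0.0266]), array([ 0.164 ,  0.0033, -0.0196]), array([ 0.167 ,  0.0037, -0.016 ])]
  return _methods._mean(a, axis=axis, dtype=dtype,
  ret = um.true_divide(
```

{"name": "move_arm", "arguments": {"jaw": [1.6,1.6,1.6,1.6,1.6,1.6,1.6,1.6,1.6,1.6,1.6,1.6], "dp": [[-1.5,0.5,0],[-2,1.5,0],[-2.5,2.5,0],[-2.5,3.5,0],[-2.5,3.5,0],[-2,3.5,0],[-2,3.5,0],[-1.5,3.5,0],[-1,3.5,0],[-1,3.5,0],[-0.7,3.5,0],[-0.5,3.5,0]], "turn": [[0,0,0],[0,0,0],[0,0,0],[0,0,0],[0,0,0],[0,0,0],[0,0,0],[0,0,0],[0,0,0],[0,0,0],[0,0,0],[0,0,0]]}}

```text
time_s: 6.5
position: [0.3487, -0.1866, 0.1712]
tool_rot: [[0.999, 0.04, -0.002], [0.04, -0.999, 0.002], [-0.002, -0.002, -1.0]]
ft_force: [1.2, -0.7, -1.8]
grip_width: 0.021
gripper_force: 97.9
```

{"name": "move_arm", "arguments": {"jaw": [1.6,1.6,1.6,1.6,1.6,1.6,1.6,1.6], "dp": [[0,3.5,0],[0,3,0],[0,2,0],[0,1.5,0],[0,0.9,0],[0,0,0],[0,0,0],[0,0,0]], "turn": [[0,0,0],[0,0,0],[0,0,0],[0,0,-0.03],[0,0,-0.03],[0,0,-0.03],[0,0,0],[0,0,0]]}}

```text
time_s: 7.17
position: [0.3546, -0.2938, 0.1712]
tool_rot: [[0.992, 0.129, -0.002], [0.129, -0.992, 0.002], [-0.001, -0.002, -1.0]]
ft_force: [0.2, -0.6, -1.1]
grip_width: 0.021
gripper_force: 97.9
```

```bash
python3 - <<'E'
from h import *
np.set_printoptions(precision=4,suppress=True)
s=observe(); print(s["time_s"],s["position"],s["tool_rot"],s["ft_force"],s["q"])
for n in ["wrist","scene","side"]:
    im,D=cams.get_image(n); P=cloud(n,D,s); X,Y,Z=P[...,0],P[...,1],P[...,2]
    if n=="wrist": cv2.imwrite("pics/w2.png",im[:,:,::-1])
    if n!="scene": cv2.imwrite("pics/c_%s.png"%n,im[:,:,::-1])
    a=np.radians(7.5); 
    O=np.array([.581,-.267]); u=np.array([np.cos(a),np.sin(a)]); w=np.array([-u[1],u[0]])
    ux=(P[...,:2]-O)@u; uy=(P[...,:2]-O)@w
    m=(Z>.126)&(Z<.138)&(ux>-.05)&(ux<.14)&(abs(uy)<.13)
    # inner edges of cheeks at top, front edge
    for lo,hi,nm in [(-.1,-.034,"R"),(.034,.1,"L")]:
        mm=m&(uy>lo)&(uy<hi)
        fr=[]
        for b in np.arange(lo,hi,.005):
            k=mm&(uy>=b)&(uy<b+.005)
            if k.sum()>15: fr.append((b+.0025,np.percentile(ux[k],1)))
        if len(fr)>3: fr=np.array(fr); print(n,nm,"front slope,at0",np.polyfit(fr[:,0],fr[:,1],1),fr[:,1])
    inn=[]
    for b in np.arange(.01,.13,.01):
        k=m&(ux>=b)&(ux<b+.01)&(Z<.1375)
        r=uy[k&(uy<0)];l=uy[k&(uy>0)]
        inn.append((b,k.sum(),np.percentile(r,98) if len(r)>9 else 0,np.percentile(l,2) if len(l)>9 else 0))
    print(np.array(inn))
    # tab: steel in channel z 45..78
    m=(Z>.068)&(Z<.082)&(ux>0)&(ux<.12)&(abs(uy)<.022)
    if m.sum()>5: print("tab?",m.sum(),np.percentile(ux[m],[5,50,95]),np.percentile(uy[m],[5,50,95]),np.median(Z[m]))
    for r in cams.mark_of(n,"bolt_tab")[:2]:
        c,v=r["location"][0]*640,r["location"][1]*480; q=onz(n,c,v,.0625,s)[:2]-O; print("net tab",r["p"],c,v,q@u,q@w)
    for r in cams.mark_of(n,"unit")[:2]:
        c,v=r["location"][0]*640,r["location"][1]*480; q=onz(n,c,v,0,s); print("net unit",r["p"],c,v,q)
E
```

```text
7.1667 [ 0.3546 -0.2938  0.1712] [[ 0.9916  0.1295 -0.0016]
 [ 0.1295 -0.9916  0.0023]
 [-0.0013 -0.0025 -1.    ]] [ 0.1904 -0.6246 -1.0539] [-54.42    16.387   93.5996   0.002   70.1749  28.1401]
[[0.01 0.   0.   0.  ]
 [0.02 0.   0.   0.  ]
 [0.03 0.   0.   0.  ]
 [0.04 0.   0.   0.  ]
 [0.05 0.   0.   0.  ]
 [0.06 0.   0.   0.  ]
 [0.07 0.   0.   0.  ]
 [0.08 0.   0.   0.  ]
 [0.09 0.   0.   0.  ]
 [0.1  0.   0.   0.  ]
 [0.11 0.   0.   0.  ]
 [0.12 0.   0.   0.  ]]
scene R front slope,at0 [-0.0564 -0.001 ] [0.0051 0.0035 0.0049 0.0033 0.0036 0.0032 0.0018 0.0016 0.0022 0.001 ]
scene L front slope,at0 [0.0086 0.0027] [0.0029 0.0048 0.0024 0.0024 0.0032 0.0028 0.0019 0.0054 0.0048 0.0007
 0.0048]
[[  0.01   137.      -0.0284   0.0219]
 [  0.02   133.      -0.0319   0.0344]
 [  0.03   139.      -0.0314   0.0371]
 [  0.04   117.      -0.0278   0.044 ]
 [  0.05   140.      -0.028    0.0355]
 [  0.06   107.      -0.0289   0.0336]
 [  0.07    76.       0.       0.0369]
 [  0.08    84.       0.       0.0528]
 [  0.09    87.       0.       0.0341]
 [  0.1     84.       0.       0.0361]
 [
[... 398 characters left out ...]
4 0.0002
 0.0014]
[[  0.01   279.      -0.0179   0.0272]
 [  0.02   313.      -0.0351   0.0319]
 [  0.03   302.      -0.0347   0.0323]
 [  0.04   310.      -0.0221   0.0285]
 [  0.05   279.      -0.0348   0.0334]
 [  0.06   293.      -0.0348   0.0323]
 [  0.07   307.      -0.0337   0.0327]
 [  0.08   303.      -0.0327   0.0321]
 [  0.09   259.      -0.0361   0.0332]
 [  0.1    305.      -0.0332   0.0325]
 [  0.11   286.      -0.0335   0.0322]
 [  0.12   296.      -0.0219   0.0112]]
tab? 28 [0.0636 0.0657 0.0685] [-0.0002  0.0078  0.0157] 0.07410848936447179
net tab 0.61 411.77599999999995 332.976 0.06638305685750448 0.0028561736743727534
net unit 0.62 379.392 358.08 [ 0.5882 -0.27    0.    ]
```

View pics/w2.png

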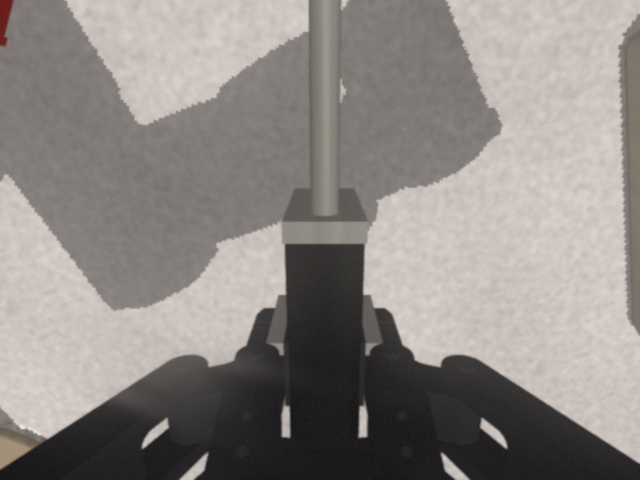

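The tab is at unit x≈0.066 (side camera depth and network agree) and the channel is centred. I'll lower to passing height and enter.

{"name": "move_arm", "arguments": {"jaw": [1.6,1.6,1.6,1.6,1.6,1.6,1.6], "dp": [[0,0.2,1],[0,0,2],[0,0,2],[0,0,1.6],[0,0,0.9],[0,0,0.3],[0,0,0]], "turn": [[0,0,0],[0,0,0],[0,0,0],[0,0,0],[0,0,0],[0,0,0],[0,0,0]]}}

```text
time_s: 8.2
position: [0.3552, -0.2962, 0.0939]
tool_rot: [[0.991, 0.13, -0.001], [0.13, -0.991, 0.001], [-0.001, -0.001, -1.0]]
ft_force: [-0.3, -0.2, -1.0]
grip_width: 0.0209
gripper_force: 97.9
```

```bash
cat >> h.py <<'E'
O=np.array([.581,-.267]); a=np.radians(7.5); U=np.array([np.cos(a),np.sin(a)]); W=np.array([-U[1],U[0]])
def loc(n,s):
    """rod points in unit frame"""
    im,D=cams.get_image(n); P=cloud(n,D,s); R=np.array(s["tool_rot"]); L=(P-np.array(s["position"]))@R
    q=np.dstack([(P[...,:2]-O)@U,(P[...,:2]-O)@W,P[...,2]])
    m=(abs(L[...,1])<.012)&(L[...,0]>.07)&(L[...,0]<.185)&(L[...,2]>-.04)&(L[...,2]<.014)
    return im,D,q,L,m
E
python3 - <<'E'
from h import *
np.set_printoptions(precision=4,suppress=True)
s=observe(); p=np.array(s["position"]); print(s["time_s"],p,(p[:2]-O)@U,(p[:2]-O)@W,np.array(s["tool_rot"])[:,0],s["ft_force"])
for n in ["scene","side"]:
    im,D,q,L,m=loc(n,s); k=q[m]; print(n,m.sum(),k.min(0),k.max(0),np.polyfit(k[:,0],k[:,1],1)); 
    t=m&(L[...,0]>.16); print(q[t].min(0),q[t].max(0),np.median(q[t],0)) if t.any() else 0
E
```

```text
8.2 [ 0.3552 -0.2962  0.0939] -0.2276760798335581 0.0005285870178805393 [ 0.9915  0.1304 -0.0006] [-0.2558 -0.2419 -0.9618]
scene 169 [-0.1569 -0.0042  0.0924] [-0.0557  0.0073  0.131 ] [0.0061 0.003 ]
[-0.0673 -0.0028  0.0924] [-0.0557  0.0073  0.13  ] [-0.0593  0.0032  0.1162]
side 303 [-0.1575 -0.0054  0.094 ] [-0.0549  0.0053  0.1299] [-0.0046 -0.0016]
[-0.0673 -0.0054  0.094 ] [-0.0549  0.004   0.1285] [-0.0603 -0.002   0.1185]
```

{"name": "move_arm", "arguments": {"jaw": [1.6,1.6,1.6,1.6,1.6,1.6,1.6,1.6,1.6,1.6,1.6,1.6], "dp": [[0,0,0.3],[1,0,0],[1.5,0,0],[1.5,0,0],[1.5,0,0],[1.5,0,0],[1.5,0,0],[1.5,0,0],[1.5,0,0],[1.5,0,0],[1,0,0],[0.4,0,0]], "turn": [[0,0,0],[0,0,0],[0,0,0],[0,0,0],[0,0,0],[0,0,0],[0,0,0],[0,0,0],[0,0,0],[0,0,0],[0,0,0],[0,0,0]]}}

```text
time_s: 9.3
position: [0.4996, -0.2771, 0.0914]
tool_rot: [[0.991, 0.132, 0.001], [0.132, -0.991, -0.0], [0.001, 0.001, -1.0]]
ft_force: [-0.3, 0.3, -2.0]
grip_width: 0.0208
gripper_force: 97.9
```

{"name": "move_arm", "arguments": {"jaw": [1.6,1.6,1.6], "dp": [[0,0,0],[0,0,0],[0,0,0]], "turn": [[0,0,0],[0,0,0],[0,0,0]]}}

```text
time_s: 9.55
position: [0.4975, -0.2776, 0.0914]
tool_rot: [[0.992, 0.13, -0.0], [0.13, -0.992, 0.0], [-0.0, -0.0, -1.0]]
ft_force: [0.8, -0.9, -1.6]
grip_width: 0.0209
gripper_force: 97.9
```

```bash
python3 - <<'E'
from h import *
np.set_printoptions(precision=4,suppress=True)
s=observe(); p=np.array(s["position"]); print(s["time_s"],p,(p[:2]-O)@U,(p[:2]-O)@W,np.array(s["tool_rot"])[:,0],s["ft_force"])
im,D,q,L,m=loc("side",s); cv2.imwrite("pics/s3.png",cv2.resize(im[240:390,340:540],(800,600),interpolation=cv2.INTER_CUBIC)[:,:,::-1])
k=q[m]; print(m.sum(),k.min(0),k.max(0))
t=(q[...,2]>.068)&(q[...,2]<.082)&(q[...,0]>.02)&(q[...,0]<.12)&(abs(q[...,1])<.025); print(q[t])
E
```

```text
9.55 [ 0.4975 -0.2776  0.0914] -0.08414139686578356 0.00036577352597823407 [ 0.9915  0.13   -0.0004] [ 0.8    -0.9391 -1.5713]
249 [-0.0141 -0.0052  0.0776] [0.0866 0.0098 0.1277]
[[0.066  0.0166 0.0728]
 [0.0677 0.0161 0.0731]
 [0.0634 0.0149 0.0728]
 [0.0652 0.0145 0.0729]
 [0.0662 0.0126 0.0755]
 [0.0677 0.0117 0.0765]
 [0.0639 0.0148 0.0693]
 [0.0629 0.0098 0.0776]
 [0.0655 0.0105 0.0755]
 [0.0669 0.0095 0.0766]
 [0.0627 0.0119 0.0708]
 [0.0646 0.0116 0.0706]
 [0.0646 0.0082 0.0759]
 [0.0681 0.0104 0.0713]
 [0.0639 0.0095 0.0705]
 [0.065  0.0078 0.0729]
 [0.0662 0.0065 0.0746]
 [0.0674 0.005  0.0765]
 [0.0637 0.0083 0.0689]
 [0.0642 0.0057 0.0731]
 [0.0657 0.0047 0.0741]
 [0.0674 0.0041 0.0744]
 [0.0628 0.0025 0.075 ]
 [0.0652 0.003  0.0733]
 [0.0665 0.0018 0.075 ]
 [0.0688 0.0021 0.0735]
 [0.0643 0.004  0.0684]
 [0.0644 0.0009 0.0735]
 [0.0664 0.0006 0.0733]
 [0.0681 0.     0.0736]]
```

View pics/s3.png

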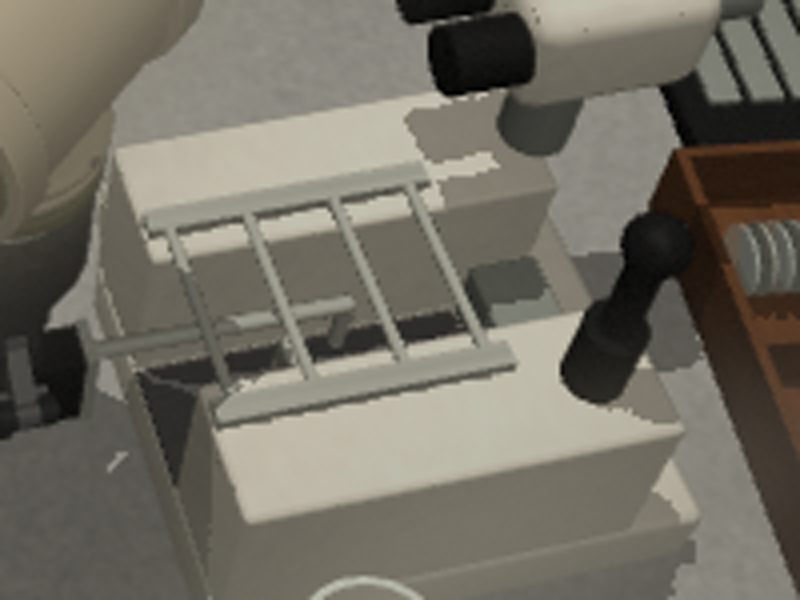

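The hook's leg, at crop (340,325), stands behind the tab at (290,350) with the rod under the bars. Lowering now.

{"name": "move_arm", "arguments": {"jaw": [1.6,1.6,1.6,1.6,1.6,1.6,1.6,1.6], "dp": [[0,0,0.4],[0,0,0.5],[0,0,0.5],[0,0,0.5],[0,0,0.5],[0,0,0.4],[0,0,0.2],[0,0,0]], "turn": [[0,0,0],[0,0,0],[0,0,0],[0,0,0],[0,0,0],[0,0,0],[0,0,0],[0,0,0]]}}

```text
time_s: 10.27
position: [0.4979, -0.2774, 0.0607]
tool_rot: [[0.991, 0.13, -0.001], [0.13, -0.991, 0.001], [-0.001, -0.001, -1.0]]
ft_force: [-0.1, -0.8, -1.5]
grip_width: 0.021
gripper_force: 97.9
```

{"name": "move_arm", "arguments": {"jaw": [1.6,1.6,1.6,1.6], "dp": [[-0.2,0,0],[-0.2,0,0],[-0.2,0,0],[-0.2,0,0]], "turn": [[0,0,0],[0,0,0],[0,0,0],[0,0,0]]}}

```text
time_s: 10.6
position: [0.4899, -0.2787, 0.0616]
tool_rot: [[0.991, 0.13, 0.0], [0.13, -0.991, -0.0], [0.0, 0.0, -1.0]]
ft_force: [-0.3, -0.2, -2.1]
grip_width: 0.0211
gripper_force: 97.9
```

{"name": "move_arm", "arguments": {"jaw": [1.6,1.6,1.6,1.6], "dp": [[-0.1,0,0],[-0.15,0,0],[-0.15,0,0],[-0.15,0,0]], "turn": [[0,0,0],[0,0,0],[0,0,0],[0,0,0]]}}

```text
time_s: 10.93
position: [0.4854, -0.2794, 0.0615]
tool_rot: [[0.991, 0.13, 0.002], [0.13, -0.991, -0.0], [0.002, 0.001, -1.0]]
ft_force: [6.3, 1.3, -2.8]
grip_width: 0.021
gripper_force: 97.7
```

{"name": "move_arm", "arguments": {"jaw": [1.6,1.6,1.6,1.6,1.6], "dp": [[-0.2,0,0],[-0.2,0,0],[-0.2,0,0],[-0.2,0,0],[-0.2,0,0]], "turn": [[0,0,0],[0,0,0],[0,0,0],[0,0,0],[0,0,0]]}}

```text
time_s: 11.35
position: [0.4756, -0.2807, 0.0614]
tool_rot: [[0.991, 0.13, 0.002], [0.13, -0.991, -0.001], [0.002, 0.001, -1.0]]
ft_force: [6.0, 1.6, -3.7]
grip_width: 0.021
gripper_force: 97.7
```

{"name": "move_arm", "arguments": {"jaw": [1.6,1.6,1.6,1.6,1.6,1.6], "dp": [[-0.2,0,0],[-0.2,0,0],[-0.2,0,0],[-0.2,0,0],[-0.2,0,0],[-0.2,0,0]], "turn": [[0,0,0],[0,0,0],[0,0,0],[0,0,0],[0,0,0],[0,0,0]]}}

```text
time_s: 11.85
position: [0.4637, -0.2823, 0.0615]
tool_rot: [[0.991, 0.13, 0.002], [0.13, -0.991, -0.001], [0.002, 0.001, -1.0]]
ft_force: [5.9, 0.6, -2.7]
grip_width: 0.0211
gripper_force: 97.7
```

{"name": "move_arm", "arguments": {"jaw": [1.6,1.6,1.6,1.6], "dp": [[-0.1,0,0],[-0.05,0,0],[-0.05,0,0],[-0.05,0,0]], "turn": [[0,0,0],[0,0,0],[0,0,0],[0,0,0]]}}

```text
time_s: 12.18
position: [0.4613, -0.2826, 0.0615]
tool_rot: [[0.991, 0.13, 0.002], [0.13, -0.991, -0.001], [0.002, 0.001, -1.0]]
ft_force: [6.1, 1.6, -3.8]
grip_width: 0.0208
gripper_force: 97.7
```

```bash
python3 - <<'E'
from h import *
np.set_printoptions(precision=4,suppress=True)
s=observe(); p=np.array(s["position"]); print(s["time_s"],p,(p[:2]-O)@U,s["ft_force"])
im,D,q,L,m=loc("side",s)
t=(q[...,2]>.068)&(q[...,2]<.082)&(q[...,0]>.005)&(q[...,0]<.12)&(q[...,1]>.006)&(q[...,1]<.018); print(np.median(q[t],0),t.sum())
E
```

```text
12.1833 [ 0.4613 -0.2826  0.0615] -0.12075730911866646 [ 6.0661  1.6464 -3.7828]
[0.0402 0.0144 0.0744] 2
```

{"name": "move_arm", "arguments": {"jaw": [1.6,1.6,1.6,1.6,1.6], "dp": [[-0.05,0,0],[-0.05,0,0],[-0.05,0,0],[-0.05,0,0],[-0.05,0,0]], "turn": [[0,0,0],[0,0,0],[0,0,0],[0,0,0],[0,0,0]]}}

```text
time_s: 12.65
position: [0.4588, -0.283, 0.0614]
tool_rot: [[0.991, 0.13, 0.002], [0.13, -0.991, -0.001], [0.002, 0.001, -1.0]]
ft_force: [5.8, 1.3, -3.6]
grip_width: 0.021
gripper_force: 97.7
```

{"name": "move_arm", "arguments": {"jaw": [1.6,1.6,1.6,1.6,1.6], "dp": [[-0.05,0,0],[-0.05,0,0],[-0.05,0,0],[-0.05,0,0],[-0.05,0,0]], "turn": [[0,0,0],[0,0,0],[0,0,0],[0,0,0],[0,0,0]]}}

```text
time_s: 13.07
position: [0.4563, -0.2833, 0.0614]
tool_rot: [[0.991, 0.13, 0.002], [0.13, -0.991, -0.001], [0.002, 0.001, -1.0]]
ft_force: [7.3, 0.7, -4.0]
grip_width: 0.0209
gripper_force: 97.7
```

{"name": "move_arm", "arguments": {"jaw": [1.6,1.6,1.6,1.6,1.6], "dp": [[-0.05,0,0],[-0.05,0,0],[-0.05,0,0],[-0.05,0,0],[-0.05,0,0]], "turn": [[0,0,0],[0,0,0],[0,0,0],[0,0,0],[0,0,0]]}}

```text
time_s: 13.48
position: [0.4538, -0.2836, 0.0614]
tool_rot: [[0.991, 0.13, 0.002], [0.13, -0.991, -0.001], [0.002, 0.001, -1.0]]
ft_force: [6.2, -0.2, -3.7]
grip_width: 0.021
gripper_force: 97.7
```

{"name": "move_arm", "arguments": {"jaw": [1.6,1.6,1.6,1.6,1.6], "dp": [[-0.05,0,0],[-0.05,0,0],[-0.05,0,0],[-0.05,0,0],[-0.05,0,0]], "turn": [[0,0,0],[0,0,0],[0,0,0],[0,0,0],[0,0,0]]}}

```text
time_s: 13.9
position: [0.4513, -0.2839, 0.0614]
tool_rot: [[0.991, 0.13, 0.002], [0.13, -0.991, -0.001], [0.002, 0.001, -1.0]]
ft_force: [6.9, 0.8, -3.4]
grip_width: 0.0211
gripper_force: 97.7
```

{"name": "move_arm", "arguments": {"jaw": [1.6,1.6,1.6,1.6,1.6], "dp": [[-0.05,0,0],[-0.05,0,0],[-0.05,0,0],[-0.05,0,0],[-0.05,0,0]], "turn": [[0,0,0],[0,0,0],[0,0,0],[0,0,0],[0,0,0]]}}

```text
time_s: 14.32
position: [0.4489, -0.2843, 0.0614]
tool_rot: [[0.991, 0.13, 0.002], [0.13, -0.991, -0.001], [0.002, 0.001, -1.0]]
ft_force: [5.5, 0.3, -3.8]
grip_width: 0.021
gripper_force: 97.7
```

{"name": "move_arm", "arguments": {"jaw": [1.6,1.6,1.6,1.6,1.6], "dp": [[-0.05,0,0],[-0.05,0,0],[-0.05,0,0],[-0.05,0,0],[-0.05,0,0]], "turn": [[0,0,0],[0,0,0],[0,0,0],[0,0,0],[0,0,0]]}}

```text
time_s: 14.73
position: [0.4464, -0.2846, 0.0614]
tool_rot: [[0.991, 0.13, 0.002], [0.13, -0.991, -0.001], [0.002, 0.001, -1.0]]
ft_force: [6.0, 1.0, -3.8]
grip_width: 0.0207
gripper_force: 97.7
```

{"name": "move_arm", "arguments": {"jaw": [1.6,1.6,1.6,1.6,1.6], "dp": [[-0.05,0,0],[-0.05,0,0],[-0.05,0,0],[-0.05,0,0],[-0.05,0,0]], "turn": [[0,0,0],[0,0,0],[0,0,0],[0,0,0],[0,0,0]]}}

```text
time_s: 15.15
position: [0.4439, -0.2849, 0.0615]
tool_rot: [[0.991, 0.13, 0.002], [0.13, -0.991, -0.001], [0.002, 0.001, -1.0]]
ft_force: [6.3, 0.0, -4.2]
grip_width: 0.0205
gripper_force: 97.7
```

{"name": "move_arm", "arguments": {"jaw": [1.6,1.6,1.6,1.6,1.6], "dp": [[-0.05,0,0],[-0.05,0,0],[-0.05,0,0],[-0.05,0,0],[-0.05,0,0]], "turn": [[0,0,0],[0,0,0],[0,0,0],[0,0,0],[0,0,0]]}}

```text
time_s: 15.57
position: [0.4435, -0.2853, 0.0616]
tool_rot: [[0.991, 0.13, 0.007], [0.13, -0.991, -0.002], [0.006, 0.002, -1.0]]
ft_force: [22.2, 4.3, -8.3]
grip_width: 0.0209
gripper_force: 97.9
```

Stop felt, at about 22 N. I'll ease to about 14 N.

{"name": "move_arm", "arguments": {"jaw": [1.6,1.6], "dp": [[0.1,0,0],[0,0,0]], "turn": [[0,0,0],[0,0,0]]}}

```text
time_s: 15.73
position: [0.4435, -0.2851, 0.0615]
tool_rot: [[0.991, 0.131, 0.004], [0.131, -0.991, -0.001], [0.004, 0.002, -1.0]]
ft_force: [13.1, 0.8, -5.4]
grip_width: 0.0206
gripper_force: 98.1
```

{"name": "move_arm", "arguments": {"jaw": [1.6,1.6,1.6,1.6,1.6,1.6], "dp": [[-0.01,0,0],[0,0,0],[0,0,0],[0,0,0],[0,0,0],[0,0,0]], "turn": [[0,0,0],[0,0,0],[0,0,0],[0,0,0],[0,0,0],[0,0,0]]}}

```text
time_s: 16.23
position: [0.4435, -0.2852, 0.0615]
tool_rot: [[0.991, 0.13, 0.005], [0.13, -0.991, -0.001], [0.004, 0.002, -1.0]]
ft_force: [13.2, 2.1, -5.9]
grip_width: 0.021
gripper_force: 98.1
```

{"name": "move_arm", "arguments": {"jaw": [1.6,1.6,1.6,1.6,1.6,1.6,1.6,1.6,1.6,1.6,1.6,1.6], "dp": [[0,0,0],[0,0,0],[0,0,0],[0,0,0],[0,0,0],[0,0,0],[0,0,0],[0,0,0],[0,0,0],[0,0,0],[0,0,0],[0,0,0]], "turn": [[0,0,0],[0,0,0],[0,0,0],[0,0,0],[0,0,0],[0,0,0],[0,0,0],[0,0,0],[0,0,0],[0,0,0],[0,0,0],[0,0,0]]}}

```text
time_s: 17.23
position: [0.4435, -0.2852, 0.0615]
tool_rot: [[0.991, 0.13, 0.005], [0.13, -0.991, -0.001], [0.004, 0.002, -1.0]]
ft_force: [14.3, 1.1, -6.1]
grip_width: 0.0209
gripper_force: 98.1
```

Held about 1.5 s at 14 N with no movement. Now I'll unhook by going forward, then up, and stop to check.

{"name": "move_arm", "arguments": {"jaw": [1.6,1.6,1.6,1.6,1.6,1.6,1.6,1.6,1.6,1.6,1.6,1.6], "dp": [[0.1,0,0],[0.2,0,0],[0.3,0,0],[0.3,0,0],[0,0,0],[0,0,-0.3],[0,0,-0.5],[0,0,-0.7],[0,0,-0.7],[0,0,-0.5],[0,0,-0.3],[0,0,0]], "turn": [[0,0,0],[0,0,0],[0,0,0],[0,0,0],[0,0,0],[0,0,0],[0,0,0],[0,0,0],[0,0,0],[0,0,0],[0,0,0],[0,0,0]]}}

```text
time_s: 18.23
position: [0.4506, -0.284, 0.0922]
tool_rot: [[0.991, 0.13, 0.001], [0.13, -0.991, -0.001], [0.001, 0.001, -1.0]]
ft_force: [0.1, 0.4, -1.1]
grip_width: 0.0209
gripper_force: 98.5
```

```bash
python3 - <<'E'
from h import *
np.set_printoptions(precision=4,suppress=True)
s=observe(); p=np.array(s["position"]); print(s["time_s"],p,(p[:2]-O)@U,s["ft_force"])
im,D,q,L,m=loc("side",s); k=q[m]; print(m.sum(),k.min(0),k.max(0)); k=L[m]; print(k.min(0),k.max(0)) 
t=m&(L[...,0]>.08)&(L[...,0]<.15); print(np.polyfit(L[t][:,0],L[t][:,2],1))
t=(q[...,2]>.068)&(q[...,2]<.080)&(q[...,0]>.005)&(q[...,0]<.12)&(q[...,1]>.000)&(q[...,1]<.018); print(np.median(q[t],0),t.sum())
cv2.imwrite("pics/s4.png",cv2.resize(im[240:390,340:540],(800,600),interpolation=cv2.INTER_CUBIC)[:,:,::-1])
E
```

```text
18.2333 [ 0.4506 -0.284   0.0922] -0.13151926030318453 [ 0.0818  0.3545 -1.1425]
267 [-0.0608 -0.005   0.0905] [0.0401 0.0044 0.1284]
[ 0.0708 -0.0043 -0.0361] [0.1717 0.0051 0.0019]
[ 0.0105 -0.033 ]
[0.0218 0.0081 0.0739] 31
```

View pics/s4.png

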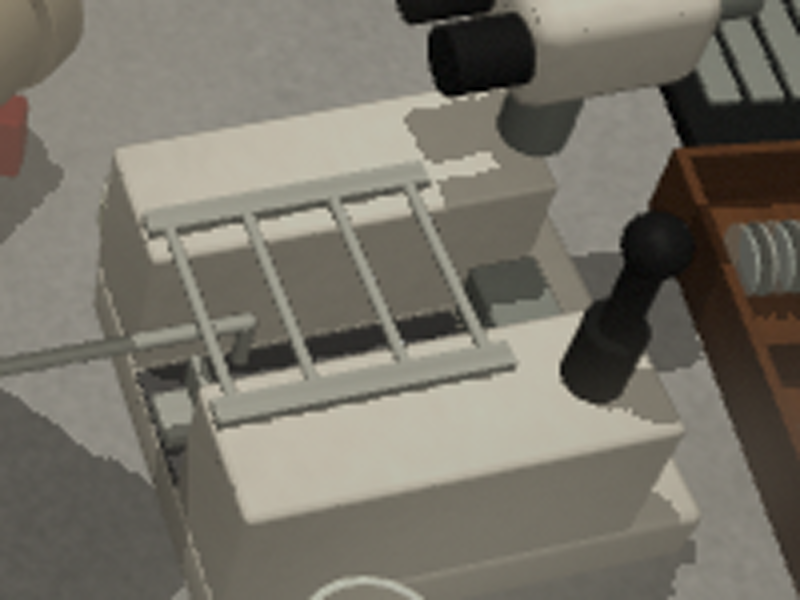

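The bolt is drawn (tab at x≈0.022, crop (170,410)) and the hook is raised clear of it at (245,325). I'll withdraw, rise and carry it back.

{"name": "move_arm", "arguments": {"jaw": [1.6,1.6,1.6,1.6,1.6,1.6,1.6,1.6,1.6,1.6,1.6,1.6], "dp": [[-0.7,0,0],[-1.3,0,0],[-1.5,0,0],[-1.5,0,0],[-1.5,0,0],[-1.5,0,0],[-1,0,0],[-0.5,0,-1],[0,0,-2.2],[0,0,-2.2],[0,0,-2.2],[0,0,-1]], "turn": [[0,0,0],[0,0,0],[0,0,0],[0,0,0],[0,0,0],[0,0,0],[0,0,0],[0,0,0],[0,0,0],[0,0,0],[0,0,0.045],[0,0,0.045]]}}

```text
time_s: 19.28
position: [0.3568, -0.2968, 0.1805]
tool_rot: [[0.999, 0.039, 0.003], [0.039, -0.999, -0.003], [0.002, 0.004, -1.0]]
ft_force: [-0.3, -0.1, -1.9]
grip_width: 0.021
gripper_force: 98.5
```

{"name": "move_arm", "arguments": {"jaw": [1.6,1.6,1.6,1.6,1.6,1.6,1.6,1.6,1.6,1.6,1.6,1.6], "dp": [[0,-1,0],[0,-2,0],[0,-3,0],[0,-3.5,0],[0,-3.5,0],[0.5,-3.5,0],[1,-3.5,0],[1,-3.5,0],[1.5,-3.5,0],[2,-3.5,0],[2,-3.5,0],[2.5,-3,0]], "turn": [[0,0,0],[0,0,0],[0,0,0],[0,0,0],[0,0,0],[0,0,0],[0,0,0],[0,0,0],[0,0,0],[0,0,0],[0,0,0],[0,0,0]]}}

```text
time_s: 20.28
position: [0.4449, 0.0809, 0.1769]
tool_rot: [[0.999, 0.044, -0.002], [0.044, -0.999, 0.0], [-0.002, -0.0, -1.0]]
ft_force: [1.3, -1.7, -1.0]
grip_width: 0.0212
gripper_force: 98.6
```

{"name": "move_arm", "arguments": {"jaw": [1.6,1.6,1.6,1.6,1.6,1.6,1.6,1.6], "dp": [[2.5,-3,0],[2,-3,0],[2,-2,0],[1.2,-1.2,0],[0.5,-0.5,0],[0,0,0],[0,0,0],[0,0,0]], "turn": [[0,0,0],[0,0,0],[0,0,0],[0,0,0],[0,0,0],[0,0,0],[0,0,0],[0,0,0]]}}

```text
time_s: 20.95
position: [0.5231, 0.1773, 0.1772]
tool_rot: [[0.999, 0.041, -0.001], [0.041, -0.999, -0.0], [-0.001, 0.0, -1.0]]
ft_force: [-0.1, -0.7, -2.4]
grip_width: 0.0208
gripper_force: 98.6
```

{"name": "move_arm", "arguments": {"jaw": [1.6,1.6,1.6,1.6,1.6,1.6,1.6,1.6,1.6,1.6], "dp": [[0.84,-0.25,1],[0,0,2.5],[0,0,2.5],[0,0,2.5],[0,0,2.5],[0,0,2],[0,0,1.5],[0,0,0.7],[0,0,0],[0,0,0]], "turn": [[0,0,0],[0,0,0],[0,0,0],[0,0,0],[0,0,0],[0,0,0],[0,0,0],[0,0,0],[0,0,0],[0,0,0]]}}

```text
time_s: 21.78
position: [0.5326, 0.1806, 0.0256]
tool_rot: [[0.999, 0.04, 0.0], [0.04, -0.999, 0.0], [0.0, -0.0, -1.0]]
ft_force: [-1.1, -0.9, -1.1]
grip_width: 0.0211
gripper_force: 98.6
```

```bash
python3 - <<'E'
from h import *
np.set_printoptions(precision=4,suppress=True)
s=observe(); p=np.array(s["position"]); print(s["time_s"],p,np.array(s["tool_rot"])[:,0],s["ft_force"])
R=np.array(s["tool_rot"])
for n in ["scene","side","wrist"]:
    im,D=cams.get_image(n); P=cloud(n,D,s); L=(P-p)@R
    for lo,hi in [(-.06,-.02),(.055,.17)]:
        m=(abs(L[...,1])<.008)&(L[...,0]>lo)&(L[...,0]<hi)&(L[...,2]<-.024)&(L[...,2]>-.05)
        if m.sum()>20: print(n,lo,m.sum(),"pitch",np.polyfit(L[m][:,0],L[m][:,2],1),"yaw",np.polyfit(L[m][:,0],L[m][:,1],1))
    for r in cams.mark_of(n,"lens_a_mid")[:2]:
        u,v=r["location"][0]*640,r["location"][1]*480; print(n,"lens",r["p"],onz(n,u,v,.0055,s))
E
```

```text
21.7833 [0.5326 0.1806 0.0256] [0.9992 0.0403 0.0003] [-1.1138 -0.8744 -1.1285]
scene 0.055 266 pitch [ 0.004  -0.0331] yaw [ 0.001  -0.0012]
scene lens 0.85 [0.7155 0.243  0.0055]
scene lens 0.71 [ 0.5911 -0.2588  0.0055]
side -0.06 67 pitch [-0.0407 -0.0401] yaw [-0.0919 -0.0029]
side 0.055 155 pitch [ 0.0053 -0.0332] yaw [0.008  0.0006]
side lens 0.63 [0.7091 0.2454 0.0055]
side lens 0.51 [ 0.5816 -0.276   0.0055]
wrist -0.06 247 pitch [-0.1866 -0.0432] yaw [-0.3469 -0.0071]
wrist 0.055 5899 pitch [ 0.0017 -0.0326] yaw [-0.0005  0.0007]
```

{"name": "move_arm", "arguments": {"jaw": [1.6,1.6,1.6,1.6,1.6,1.6], "dp": [[-0.1,0,0.4],[0,0,0.3],[0,0,0.2],[0,0,0.1],[0,0,0.1],[0,0,0.05]], "turn": [[0,0,0],[0,0,0],[0,0,0],[0,0,0],[0,0,0],[0,0,0]]}}

```text
time_s: 22.58
position: [0.5313, 0.1808, 0.0136]
tool_rot: [[0.999, 0.041, -0.0], [0.041, -0.999, 0.0], [-0.0, -0.0, -1.0]]
ft_force: [0.4, -0.3, -1.6]
grip_width: 0.0206
gripper_force: 98.6
```

{"name": "move_arm", "arguments": {"jaw": [1.6,1.6,1.6], "dp": [[0,0,0.05],[0,0,0.05],[0,0,0]], "turn": [[0,0,0],[0,0,0],[0,0,0]]}}

```text
time_s: 22.83
position: [0.5313, 0.1808, 0.0131]
tool_rot: [[0.999, 0.041, 0.0], [0.041, -0.999, -0.0], [0.0, 0.0, -1.0]]
ft_force: [-0.3, -0.8, 2.1]
grip_width: 0.0213
gripper_force: 99.4
```

Contact felt on the mat. Opening gently.

{"name": "move_arm", "arguments": {"jaw": [2.2,2.4,2.7,3,3.5,4,5,6,7,8,8.5,8.5], "dp": [[0,0,0],[0,0,0],[0,0,0],[0,0,0],[0,0,0],[0,0,0],[0,0,0],[0,0,0],[0,0,0],[0,0,0],[0,0,0],[0,0,0]], "turn": [[0,0,0],[0,0,0],[0,0,0],[0,0,0],[0,0,0],[0,0,0],[0,0,0],[0,0,0],[0,0,0],[0,0,0],[0,0,0],[0,0,0]], "force": 20}}

```text
time_s: 23.83
position: [0.5313, 0.1808, 0.0128]
tool_rot: [[0.999, 0.041, -0.0], [0.041, -0.999, -0.0], [-0.0, 0.0, -1.0]]
ft_force: [-0.5, -0.3, -0.2]
grip_width: 0.085
gripper_force: 0.0
```

{"name": "move_arm", "arguments": {"jaw": [8.5,8.5,8.5,8.5,8.5,8.5,8.5,8.5,8.5,8.5], "dp": [[0,0,-0.5],[0,0,-1],[0,0,-2],[0,0,-3],[0,0,-3.5],[0,0,-3.5],[0,0,-3.5],[0,0,-3],[0,0,-2],[0,0,0]], "turn": [[0,0,0],[0,0,0],[0,0,0],[0,0,0],[0,0,0],[0,0,0],[0,0,0],[0,0,0],[0,0,0],[0,0,0]]}}

```text
time_s: 24.67
position: [0.5325, 0.1811, 0.2386]
tool_rot: [[0.999, 0.041, 0.009], [0.041, -0.999, 0.001], [0.009, -0.001, -1.0]]
ft_force: [0.4, 0.8, 0.0]
grip_width: 0.0848
gripper_force: 0.0
```

```bash
python3 - <<'E'
from h import *
np.set_printoptions(precision=4,suppress=True)
s=observe(); print(s["time_s"],s["position"],s["grip_width"],s["ft_force"])
im,D=cams.get_image("wrist"); P=cloud("wrist",D,s); X,Y,Z=P[...,0],P[...,1],P[...,2]
b=(X>.42)&(X<.8)&(Y>.13)&(Y<.24)
for nm,m in [("top",b&(Z>.046)&(Z<.062)&(X<.575)),("rod",b&(Z>.034)&(Z<.052)&(X>.6))]:
    p=P[m]; print(nm,m.sum(),p.min(0),p.max(0),np.polyfit(p[:,0],p[:,1],1),np.polyfit(p[:,0],p[:,2],1))
im,D=cams.get_image("side"); q=cloud("side",D); q=np.dstack([(q[...,:2]-O)@U,(q[...,:2]-O)@W,q[...,2]])
t=(q[...,2]>.068)&(q[...,2]<.080)&(q[...,0]>.005)&(q[...,0]<.12)&(q[...,1]>.000)&(q[...,1]<.018); print(np.median(q[t],0),t.sum())
im2,_=cams.get_image("scene")
cv2.imwrite("pics/end.png",cv2.resize(np.hstack([im2[180:440,140:440],im[140:400,180:480]]),(800,347))[:,:,::-1])
E
```

```text
24.6667 [0.5325 0.1811 0.2386] 0.08479031945969774 [0.4016 0.8276 0.035 ]
top 2903 [0.4802 0.1678 0.0471] [0.5749 0.1931 0.0553] [0.0379 0.1601] [0.0012 0.0515]
rod 1376 [0.6001 0.1796 0.0411] [0.6896 0.1904 0.0493] [0.0386 0.16  ] [0.0025 0.044 ]
[0.0227 0.0075 0.0737] 29
```

View pics/end.png

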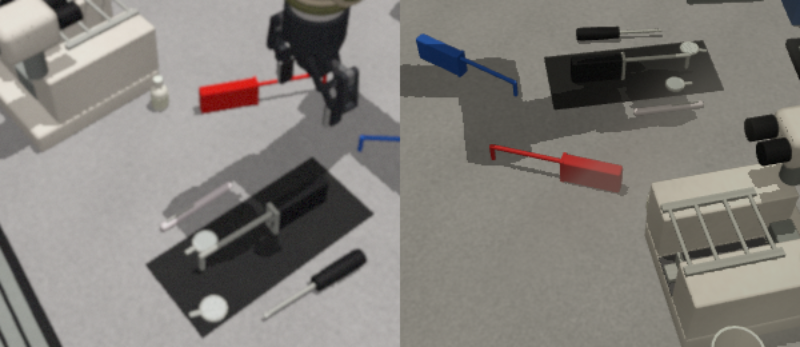

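The pictures show the rod standing on the mat where it started, at (290,205) left and (600,67) right. The lenses, penlight, screwdriver and bottle are unmoved, and the bolt is still drawn (tab at 0.0227).

```bash
python3 -c "
from rig import ticket
print(ticket.close_job())"
```

```text
the job is handed in; nothing more can be done
None
```

The job is handed in, with the verdict not shown: the bolt is drawn to its stop (tab about 22 mm behind the mouth) and was held there at about 14 N for 1.5 s, with a highest reading of about 22.5 N when the stop was felt, and the rod stands back on the mat with nothing else seen to have moved.

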